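Hang a print carrier on the tilted curing stand and lock it

ROBOT

A 6-joint arm with a two-finger parallel gripper is mounted at the origin on the work surface. World frame = base frame: x ahead of the robot, y to its left, z up, the work surface at z = 0. Lengths are in m, angles in rad, forces in N, time in s.
With the tool pointing down it reaches from about 0.35 to 0.725 m from the base axis. Payload 6 kg.
Tool frame: the origin (TCP) lies between the finger pads; the fingertips stand r.finger_overhang ahead of it and the grasp point (between the pads) lies 11 mm behind it (r.finger_overhang is the distance from the TCP to the fingertips, in m); z points along the fingers, y is the line along which they close (so a half turn about z gives the same grasp; the last joint's range is limited). The gripper opens to 85 mm and grips with 20 to 120 N. Pads are 22 mm wide; open, the fingers measure 114 mm over their backs; the gripper's body (76 mm by 85 mm) begins 54 mm behind the grasp point. The pads swing forward as they close: fully open they stand 13 mm farther back than shut.
Start: joints at [1.615, 0.04, 0.085, 0, -1.615, -0.334], TCP at [0.171, 0.575, 0.239] pointing down, gripper open.
Joint ranges: [-2.56, 2.56], [-1.29, 2.01], [-1.08, 1.49], [-3.29, 1.98], [-2.81, -0.18], [-2.99, 2.99]. Speed limits (rad/s): [2.57, 2.57, 3.01, 3.14, 3.14, 3.14].

INTERFACE

Orientations are given as a rotation vector (axis times angle).
In Python, from station import r, cams gives the robot as it stands.
- The arm moves only by the tool step_arm, never from a script. Its argument "plan" is a list of rows, each a list of 3 entries, a list of its own where there are three numbers: the shift along the tool's x, y, z in mm, then the turn, a rotation vector about the tool's x, y, z in rad, then the closure in counts, from 0 (fully open) to 255 (shut). A call has 1 to 10 rows; each row is the pose to reach, as a shift and turn from the pose commanded when the call began, along the tool's axes at that moment; what a row does not reach only later rows make up. A row lasts 1/12 s, in which the tool goes at most 41.7 mm and 7.16 degrees, less where a joint would pass 70% of its speed; a pose out of reach is approached as far as the arm can. A call with a gripper value outside its range is refused whole. The fingers move at their own pace and stop on an object; "squeeze" is the grip in N (left out, the last holds). Time passes only in rows, so rows that repeat a pose let the fingers close. It gives the time, the measured TCP pose, the force, the opening and the grip force at its end, in the units of the state.
- r.observe(): the state, without advancing time (a new reading comes with each control period).
- cams.capture(name): name is "scene" or "top" or "wrist"; returns a dict with "pixels" (400x640x3 uint8, red, green, blue), "intrinsics" (3x3 intrinsics, pixels), "view" (4x4, takes a point from world to camera coordinates). Camera axes: x right, y up, looking along -z (the intrinsics and any distortion apply to the point x, -y, -z); pixel columns grow to the right and rows downward; lengths in m; the calibration is good to about 2 mm. A picture is of the moment at which its call begins. There is no depth.
- r.hand_in(): hands the job in; it is judged then, once.
The state is a dict: "clock": time; "q": joint angles; "dq": joint speeds; "joint_efforts": joint torques, N m; "tcp_pos": TCP position; "tool_rot": TCP orientation; "ft_force": force on the tool from outside, world axes, zero at the start; "wrist_torque": the same for the moment, N m; "opening": opening from 0.0 (shut) to 1.0 (fully open); "grip_force": force on a finger pad.
Only numpy, scipy, OpenCV 4.12 (cv2) and the standard library are available. Lean on these libraries where they do the work, as an engineer would, in place of code of your own. Each camera call takes 0.05 s, during which the arm holds its last target. There are 200 camera calls.

TASK

Lay the orange print carrier on the blue tilted stand so that both stud heads come up through the wide ends of its keyholes, and let go of it there. Then push it down the slope until the studs stop it at the ends of the narrow slots, and lift the red lever out of its parking notch, carry it across and let it drop fully into the lock notch behind the carrier's upper lip. Leave the jar, the hoop, the barrel and the hub standing where they are.

Things in the scene. Friction and masses are not known exactly. Their poses are not given: they have to be found in the camera images.
- plate: Orange print carrier, loose, 0.2 to 0.35 kg: slab 110 mm (x) by 130 mm (y), 7 mm thick; origin at the centre of its underside, z up. It starts flat on the table, grip up. Four black printed blocks 13 mm high stand in a row at x = -40 mm. It belongs with its x axis along the deck's: wide ends over the heads with its origin at deck x = +4 mm, y = 0; home at deck x = -20 mm, y = 0.
- grip (a point): Where to pinch the carrier, 32 mm above the origin of plate: the black rib in its middle, 50 mm along the carrier's x, 14 mm thick in y, from the slab's top (7 mm above the underside) up to 42 mm. Axes as plate.
- lip (a point): Middle of the outer (+x) face of the carrier's upturned orange lip, 55 mm from the carrier's origin along x and 16 mm above its underside. The lip is 6 mm thick, 120 mm long in y, its top 25 mm above the underside. Good for pushing the carrier down the slope.
- keyhole_left (a point): Centre, at the underside, of the wide end (22 mm across, octagonal) of the keyhole at carrier x = -10 mm, y = +45 mm. From it a slot 11 mm wide runs towards +x and ends at carrier x = +18 mm.
- keyhole_right (a point): The same for the keyhole at carrier x = -10 mm, y = -45 mm.
- deck: Blue tilted top of the fixed curing stand. Origin on its surface, 60 mm above the table; x points up the slope (14 degrees, low edge towards the robot), y across it to the left, z square to the surface. Surface x = -90 to 108 mm, y = -82 to 125 mm. Friction holds the carrier where it is put. The lever's housing, two rails 20 mm high, covers x = 72 to 100 mm, y = 22 to 118 mm.
- stud_left (a point): Top of the head of the left steel stud, at deck x = -6 mm, y = +45 mm, 16 mm above the surface. Shank 8 mm in diameter and 10 mm high, then a bevelled head 16 mm in diameter and 6 mm high. Axes as deck.
- stud_right (a point): Top of the head of the like stud at deck x = -6 mm, y = -45 mm.
- lever_knob (a point): Centre of the red lever's knob, a cylinder along the deck's z, 24 mm in diameter and 24 mm tall, 60 mm above the deck when down, parked at deck x = 86, y = 98 mm. Below it a red arm (24 to 32 mm above the deck) reaches 47 mm down the slope to a foot 16 mm wide, 3 mm off the deck at deck x = 39 to 51 mm, which fits behind the lip only if the carrier is home.
- lock_notch (a point): Where the knob's centre is when the lever is fully down in the lock notch: deck x = 86 mm, y = 42 mm, 60 mm above the deck. Axes as deck.
- lever_side (a joint): Travel of the lever across the slope in m, along the deck's -y: 0 in the parking notch, 0.056 (a stop) over the lock notch; about 1 N of friction.
- lever_lift (a joint): Lift of the lever in m along the deck's z: 0 fully down in a notch, at most 0.035. The bridge between the notches blocks it sideways until it is lifted more than 15 mm; a light spring (about 3 N with its weight) drops it when it is let go. It can stand down only within 3 mm of either notch.
- jar: Amber jar with black cap, upright, 66 mm in diameter, 120 mm high; origin at the centre of its underside. Bystander.
- hoop: White printed hoop, upright, 72 mm in diameter, 60 mm high; origin at the centre of its underside. Bystander.
- barrel: Black printed lens barrel, upright, 70 mm in diameter, 90 mm high; origin at the centre of its underside. Bystander.
- hub: Blue flanged printed hub, upright, 68 mm in diameter, 74 mm high; origin at the centre of its underside. Bystander.
Things that resemble listed ones, but are neither listed nor needed, are in the scene too. Of the things that look like the plate, take the one that is nearest to the robot's base at the start.

How it is judged:
By the outcome, as a careful person would: the job done as asked, in the order asked, and still so for the second after the job is handed in, with the robot touching nothing.
It also fails if it takes over 64 s, if anything falls off the work surface, if the arm or the gripper's body presses on something with over 40 N, if the wrist force passes 120 N, or if a joint passes its speed limit or range.

## Working session

There is one attempt and no reset: what is moved stays moved. The work goes in short steps, Python scripts to look and compute and a tool call to move; the robot and the scene stay as the last step left them, time stands still between calls to the robot, and variables do not carry over. Pictures are saved under pics/ and viewed, at most 10 in all, crops included, and the job is handed in when it is done.

Besides the shell and the picture viewer there is one more tool, called after ">>>" in YAML: its name, and indented under it one key for each argument. step_arm: Moves the arm, as the interface text tells. Its arguments: {"type":"object","properties":{"plan":{"type":"array","items":{"type":"array"}},"squeeze":{"type":"number"}},"required":["plan"]}

```bash
ls; mkdir -p pics
python3 - <<'E'
from station import r, cams
import cv2, numpy as np
s=r.observe(); print({k:np.round(v,3).tolist() for k,v in s.items()}, r.finger_overhang)
for n in ("scene","top","wrist"):
    c=cams.capture(n); cv2.imwrite(f"pics/{n}0.png",c["pixels"][:,:,::-1]); print(n,np.round(c["intrinsics"],1).tolist(),np.round(c["view"],3).tolist(), [k for k in c])
E
```

```text
pics
{'clock': 0.0, 'q': [1.615, 0.041, 0.084, -0.0, -1.615, -0.334], 'dq': [-0.003, 0.0, 0.001, 0.002, -0.001, 0.001], 'joint_efforts': [0.001, -36.822, 34.742, 6.932, -0.005, 0.0], 'tcp_pos': [0.171, 0.575, 0.238], 'tool_rot': [3.107, -0.453, -0.0], 'ft_force': [0.307, 0.442, 0.464], 'wrist_torque': [-0.053, 0.032, -0.0], 'grip_force': 0.0, 'opening': 0.999} 0.008
scene [[488.9, 0.0, 316.5], [0.0, 488.9, 197.9], [0.0, 0.0, 1.0]] [[-0.82, 0.572, -0.019, 0.559], [-0.41, -0.565, 0.716, 0.027], [0.398, 0.595, 0.698, -1.872], [0.0, 0.0, 0.0, 1.0]] ['pixels', 'intrinsics', 'view']
top [[377.7, 0.0, 319.8], [0.0, 377.7, 192.7], [0.0, 0.0, 1.0]] [[-0.075, -0.997, 0.002, -0.168], [0.976, -0.073, 0.203, -0.585], [-0.203, 0.018, 0.979, -1.411], [0.0, 0.0, 0.0, 1.0]] ['pixels', 'intrinsics', 'view']
wrist [[289.6, 0.0, 323.8], [0.0, 289.6, 199.0], [0.0, 0.0, 1.0]] [[-0.286, -0.958, 0.001, 0.601], [0.919, -0.275, -0.281, 0.036], [0.27, -0.08, 0.96, -0.378], [0.0, 0.0, 0.0, 1.0]] ['pixels', 'intrinsics', 'view']
```

View pics/scene0.png

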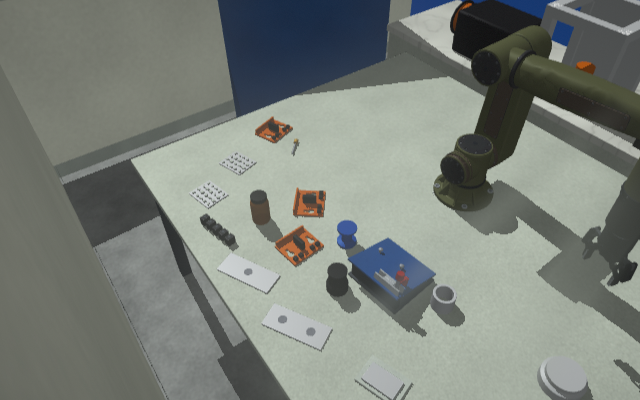

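View pics/top0.png

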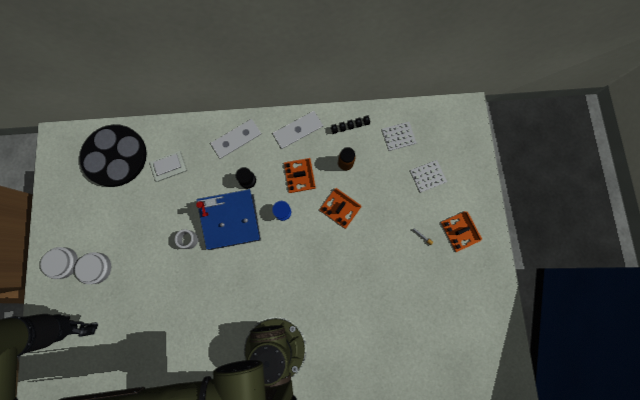

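```bash
cat > h.py <<'E'
from station import r, cams
import cv2, numpy as np
from scipy.spatial.transform import Rotation as R
def ray(c,px):
    K,V=c["intrinsics"],c["view"]; u=np.atleast_2d(px).astype(float)
    d=np.c_[(u[:,0]-K[0,2])/K[0,0],-(u[:,1]-K[1,2])/K[1,1],-np.ones(len(u))]
    return -V[:3,:3].T@V[:3,3], d@V[:3,:3]
def plane(c,px,z):
    o,d=ray(c,px); return o+d*((z-o[2])/d[:,2])[:,None]
def proj(c,P):
    K,V=c["intrinsics"],c["view"]; p=np.atleast_2d(P)@V[:3,:3].T+V[:3,3]
    return np.c_[K[0,0]*p[:,0]/-p[:,2]+K[0,2],K[1,1]*-p[:,1]/-p[:,2]+K[1,2]]
def tri(cs,pxs):
    A=np.zeros((3,3));b=np.zeros(3)
    for c,p in zip(cs,pxs):
        o,d=ray(c,p);d=d[0]/np.linalg.norm(d);M=np.eye(3)-np.outer(d,d);A+=M;b+=M@o
    x=np.linalg.solve(A,b); return x
def mask(c,lo,hi):
    return cv2.inRange(cv2.cvtColor(c["pixels"],cv2.COLOR_RGB2HSV),np.array(lo),np.array(hi))
def blobs(m,amin):
    n,l,s,ce=cv2.connectedComponentsWithStats(m)
    return [(int(s[i,4]),ce[i].round(1).tolist(),s[i,:4].tolist()) for i in range(1,n) if s[i,4]>=amin]
def tool():
    s=r.observe(); return np.array(s["tcp_pos"]),R.from_rotvec(s["tool_rot"])
def shift(pos,rot=None):
    p,q=tool(); print("shift mm",np.round(q.inv().apply(np.array(pos)-p)*1e3,1), "turn",np.round((q.inv()*rot).as_rotvec(),4) if rot is not None else "")
def save(c,n,box=None,k=1):
    im=c["pixels"][:,:,::-1]
    if box: im=im[box[1]:box[3],box[0]:box[2]]
    cv2.imwrite(f"pics/{n}.png",cv2.resize(im,None,fx=k,fy=k,interpolation=cv2.INTER_CUBIC))
E
python3 - <<'E'
from h import *
for n in("top","scene"):
    c=cams.capture(n)
    for nm,lo,hi in (("orange",(5,150,80),(18,255,255)),("blue",(105,120,60),(125,255,255))):
        for b in blobs(mask(c,lo,hi),60): print(n,nm,b,plane(c,b[1],.005)[0].round(3))
w=cams.capture("wrist"); p,q=tool(); o,_=ray(w,[0,0])
print("cam in tool",q.inv().apply(o-p), "cam look in tool",q.inv().apply(-w["view"][2,:3]),"right",q.inv().apply(w["view"][0,:3]))
print(q.as_matrix().round(3))
E
```

```text
top orange (480, [298.7, 175.8], [284, 159, 31, 34]) [ 0.659 -0.132  0.005]
top orange (539, [341.3, 207.2], [321, 188, 40, 40]) [ 0.517 -0.294  0.005]
top orange (210, [456.2, 222.1], [441, 213, 27, 18]) [ 0.423 -0.745  0.005]
top orange (338, [464.3, 237.1], [446, 212, 36, 40]) [ 0.361 -0.768  0.005]
top blue (2503, [230.0, 220.4], [197, 189, 63, 60]) [0.497 0.153 0.005]
top blue (282, [281.3, 210.4], [272, 201, 19, 20]) [ 0.522 -0.053  0.005]
scene orange (156, [585.7, 66.6], [576, 61, 19, 13]) [-1.19  -0.273  0.005]
scene orange (86, [266.7, 133.6], [259, 128, 16, 14]) [ 0.423 -0.754  0.005]
scene orange (188, [304.4, 205.3], [297, 191, 21, 25]) [ 0.537 -0.287  0.005]
scene orange (150, [307.1, 241.0], [300, 229, 18, 28]) [ 0.627 -0.136  0.005]
scene orange (216, [289.9, 250.5], [276, 240, 26, 25]) [ 0.698 -0.135  0.005]
scene blue (9288, [304.1, 29.2], [219, 0, 171, 74]) [-0.275 -1.501  0.005]
scene blue (329, [425.2, 4.7], [410, 0, 43, 15]) [-1.076 -1.323  0.005]
scene blue (541, [528.3, 5.8], [495, 0, 60, 19]) [-1.569 -0.924  0.005]
scene blue (353, [562.0, 33.0], [551, 21, 23, 25]) [-1.417 -0.575  0.005]
scene blue (299, [345.9, 230.9], [337, 221, 20, 27]) [ 0.489 -0.095  0.005]
scene blue (1326, [381.3, 258.7], [349, 239, 64, 47]) [0.469 0.074 0.005]
cam in tool [ 0.07218284 -0.00125714 -0.13345611] cam look in tool [-2.81470413e-01 -7.63121257e-04  9.59569604e-01] right [-6.82396204e-04  9.99999590e-01  5.95107015e-04]
[[ 0.958 -0.286 -0.   ]
 [-0.286 -0.958 -0.001]
 [ 0.     0.001 -1.   ]]
```

>>> step_arm:
  plan:
    - [[425,306,-12],[0,0,0],0]
    - [[425,306,-12],[0,0,0],0]
    - [[425,306,-12],[0,0,0],0]
    - [[425,306,-12],[0,0,0],0]
    - [[425,306,-12],[0,0,0],0]
    - [[425,306,-12],[0,0,0],0]
    - [[425,306,-12],[0,0,0],0]
    - [[425,306,-12],[0,0,0],0]
    - [[425,306,-12],[0,0,0],0]
    - [[425,306,-12],[0,0,0],0]

```text
clock: 1.13
tcp_pos: [0.4266, 0.2433, 0.2493]
tool_rot: [-3.108, 0.453, -0.001]
ft_force: [1.6, 0.3, -0.4]
opening: 1.003
grip_force: 0.0
```

Run:
```python
from h import *
import pickle
s=r.observe(); print(np.round(s["dq"],3))
c=cams.capture("wrist"); save(c,"w1"); pickle.dump(c,open("w1.pkl","wb"))
print(tool()[0])
```

```text
[-1.061  0.151  0.138 -0.     0.009  1.054]
[0.42979951 0.2383213  0.24972286]
```

>>> step_arm:
  plan:
    - [[130,60,0],[0,0,0],0]
    - [[130,60,0],[0,0,0],0]
    - [[130,60,0],[0,0,0],0]
    - [[130,60,0],[0,0,0],0]
    - [[130,60,0],[0,0,0],0]
    - [[130,60,0],[0,0,0],0]

```text
clock: 1.68
tcp_pos: [0.5337, 0.1496, 0.2482]
tool_rot: [3.107, -0.457, -0.002]
ft_force: [-0.3, 0.9, -0.9]
opening: 1.001
grip_force: 0.0
```

Run:
```python
from h import *
import pickle
s=r.observe(); print(np.round(s["dq"],3))
c=cams.capture("wrist"); save(c,"w2"); pickle.dump(c,open("w2.pkl","wb"))
print(tool()[0])
```

```text
[ 0.038 -0.028 -0.012 -0.002 -0.    -0.006]
[0.533231   0.15032266 0.24856474]
```

View pics/w2.png

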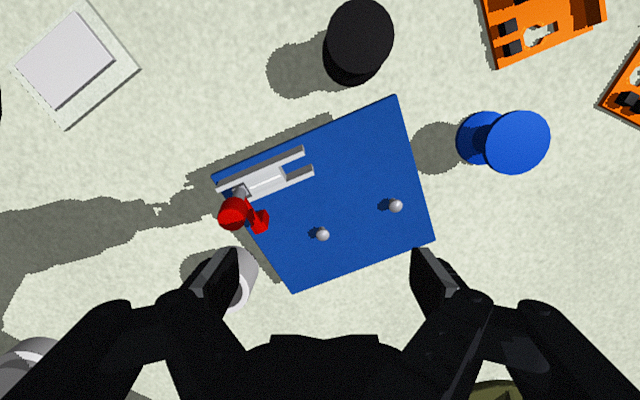

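Run:
```python
from h import *
import pickle
cs=[pickle.load(open(f"w{i}.pkl","rb")) for i in (1,2)]+[cams.capture("top"),cams.capture("scene")]
for c in cs:
    g=blobs(mask(c,(0,0,110),(180,70,255)),15); b=mask(c,(105,120,40),(125,255,255))
    bb=max(blobs(b,300),key=lambda t:t[0] if t[1][1]>80 else 0)
    x,y,w,h=bb[2]; print("deck",bb)
    print(" grey",[t for t in g if x<t[1][0]<x+w and y<t[1][1]<y+h and t[0]<1500])
    print(" red",[t for t in blobs(mask(c,(0,150,60),(4,255,255))|mask(c,(175,150,60),(180,255,255)),15)])
```

```text
deck (28808, [399.6, 92.0], [270, 0, 229, 201])
 grey [(42, [287.5, 68.5], [284, 64, 8, 10]), (131, [466.6, 80.4], [460, 74, 14, 15]), (133, [382.0, 116.8], [376, 111, 13, 13])]
 red [(1034, [302.0, 61.5], [283, 35, 41, 66])]
deck (22472, [342.8, 198.2], [211, 94, 225, 200])
 grey [(114, [396.0, 205.4], [390, 200, 13, 12]), (115, [322.7, 234.3], [317, 227, 12, 14])]
 red [(1227, [241.4, 215.4], [217, 197, 52, 37])]
deck (2405, [230.3, 221.7], [199, 189, 61, 60])
 grey [(33, [210.3, 204.2], [205, 202, 13, 5])]
 red [(41, [202.2, 209.5], [196, 204, 12, 12])]
deck (1350, [381.6, 258.9], [349, 239, 66, 47])
 grey [(15, [401.3, 265.5], [399, 264, 5, 4]), (300, [390.1, 283.1], [374, 269, 32, 28])]
 red []
```

Run:
```python
from h import *
import pickle
cs=[pickle.load(open(f"w{i}.pkl","rb")) for i in (1,2)]
R_=[[466.6,80.4],[396,205.4]];L_=[[382,116.8],[322.7,234.3]]
A=tri(cs,R_);B=tri(cs,L_)
print("R",A,"L",B,np.linalg.norm(B-A)); 
for c,a,b in zip(cs,R_,L_): print(plane(c,a,.0715),plane(c,b,.0715), proj(c,A)-a,proj(c,B)-b)
y=(B-A)[:2];y/=np.linalg.norm(y); print("yaw",np.arctan2(-y[0],y[1]))
# deck corners of the slope surface vs prediction
yaw=np.arctan2(-y[0],y[1]); D=R.from_euler("ZY",[yaw,-np.radians(14)]).as_matrix()
m=np.array([*(A+B)[:2]/2,.0715]); O=m-D@[-.006,0,.013]; print("O",O)
for c in cs:
    print(proj(c,O+np.array([[-.09,-.082,0],[-.09,.125,0],[.108,-.082,0],[.108,.125,0],[.086,.098,.072]])@D.T).round(1).tolist())
```

```text
R [0.48694472 0.08131318 0.07694187] L [0.47721896 0.16882285 0.07678193] 0.08804860500498914
[[0.4864141  0.07827344 0.0715    ]] [[0.47648061 0.16739561 0.0715    ]] [[-0.56174053 -0.22452572]] [[-0.54417053 -0.26084298]]
[[0.48530645 0.08088485 0.0715    ]] [[0.4754861  0.16993859 0.0715    ]] [[0.47169989 0.24858645]] [[0.48070961 0.24254769]]
yaw 0.11068497664317234
O [0.49099373 0.12605848 0.06033769]
[[500.1, 136.8], [335.6, 203.0], [479.9, -75.2], [257.8, 33.4], [295.5, 48.4]]
[[437.2, 238.9], [291.3, 293.6], [397.5, 89.6], [208.1, 173.3], [229.5, 217.4]]
```

>>> step_arm:
  plan:
    - [[-50,70,0],[0,0,-0.2],0]
    - [[-50,70,0],[0,0,-0.4],0]
    - [[-50,70,0],[0,0,-0.4],0]
    - [[-50,70,0],[0,0,-0.4],0]
    - [[-50,70,0],[0,0,-0.4],0]
    - [[-50,70,0],[0,0,-0.4],0]

```text
clock: 2.33
tcp_pos: [0.4655, 0.0986, 0.2489]
tool_rot: [-3.137, -0.17, -0.0]
ft_force: [-0.4, 0.3, -0.5]
opening: 0.997
grip_force: 0.0
```

Run:
```python
from h import *
import pickle
c=cams.capture("wrist"); save(c,"w3"); pickle.dump(c,open("w3.pkl","wb")); print(tool()[0],np.round(r.observe()["q"],2))
cs=[pickle.load(open("w2.pkl","rb")),c]
for c in cs:
    g=blobs(mask(c,(0,0,110),(180,70,255)),15); b=mask(c,(105,120,40),(125,255,255))
    n,l,s,ce=cv2.connectedComponentsWithStats(b); i=1+np.argmax(s[1:,4]); x,y,w,h=s[i,:4]
    h_=cv2.convexHull(cv2.findContours((l==i).astype(np.uint8),0,2)[0][0]); 
    print("corners",cv2.approxPolyDP(h_,4,True)[:,0].tolist())
    print(" grey",[t for t in g if x<t[1][0]<x+w and y<t[1][1]<y+h and t[0]<1500])
    print(" red",[t for t in blobs(mask(c,(0,150,60),(4,255,255))|mask(c,(175,150,60),(180,255,255)),15)])
```

```text
[0.46559994 0.09858178 0.24856181] [ 0.63 -0.29 -0.2  -0.   -1.66  1.04]
corners [[395, 94], [435, 239], [292, 293], [211, 175]]
 grey [(114, [396.0, 205.4], [390, 200, 13, 12]), (115, [322.7, 234.3], [317, 227, 12, 14])]
 red [(1227, [241.4, 215.4], [217, 197, 52, 37])]
corners [[384, 51], [368, 222], [208, 223], [166, 51]]
 grey [(141, [260.6, 167.6], [254, 161, 14, 14]), (138, [343.2, 167.2], [337, 161, 13, 13]), (17, [198.3, 200.1], [196, 197, 5, 7])]
 red [(1810, [178.0, 96.6], [147, 69, 66, 64])]
```

View pics/w3.png

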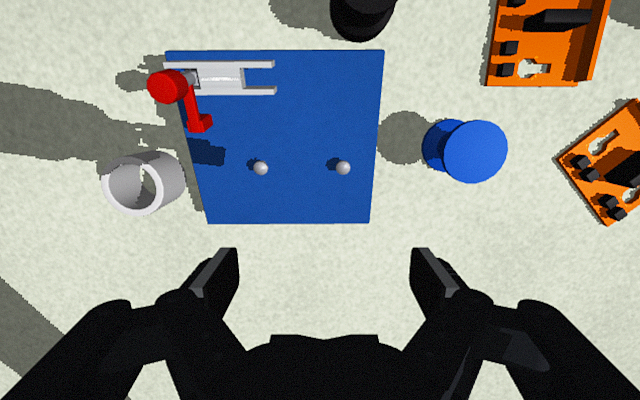

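Run:
```python
from h import *
import pickle
cs=[pickle.load(open(f"w{i}.pkl","rb")) for i in (2,3)]
R_=[[396,205.4],[343.2,167.2]];L_=[[322.7,234.3],[260.6,167.6]]
A=tri(cs,R_);B=tri(cs,L_); print("R",A,"L",B,np.linalg.norm(B-A)) 
C=[[[435,239],[368,222]],[[292,293],[208,223]],[[395,94],[384,51]],[[211,175],[166,51]]]
W=[tri(cs,k) for k in C]; print(np.round(W,4)); W=np.array(W)
print([np.linalg.norm(W[i]-W[j]).round(4) for i,j in((0,1),(2,3),(0,2),(1,3))])
for c,a,b in zip(cs,R_,L_): print(plane(c,a,.0715),plane(c,b,.0715))
# knob: circle fit of red top
for c in cs:
    y=(B-A)[:2];y/=np.linalg.norm(y);yaw=np.arctan2(-y[0],y[1]); D=R.from_euler("ZY",[yaw,-np.radians(14)]).as_matrix()
    m=(A+B)/2; O=m-D@[-.006,0,.0135]
    print("yaw",yaw,O,proj(c,O+np.array([[-.09,-.082,0],[-.09,.125,0],[.108,-.082,0],[.108,.125,0],[.086,.098,.072]])@D.T).round(1).tolist())
```

```text
R [0.48477438 0.08069795 0.07012871] L [0.47446488 0.17029737 0.06907253] 0.0901967701049444
[[0.4125 0.0373 0.0362]
 [0.3885 0.2409 0.0345]
 [0.601  0.0571 0.0781]
 [0.5784 0.2617 0.0816]]
[np.float64(0.2051), np.float64(0.2059), np.float64(0.1941), np.float64(0.1968)]
[[0.48530645 0.08088485 0.0715    ]] [[0.4754861  0.16993859 0.0715    ]]
[[0.48499585 0.08084514 0.0715    ]] [[0.47493584 0.16985685 0.0715    ]]
yaw 0.11455840021667471 [0.48864778 0.12653646 0.05795316] [[436.6, 239.5], [292.1, 294.3], [396.5, 92.3], [209.3, 175.6], [230.9, 219.6]]
yaw 0.11455840021667471 [0.48864778 0.12653646 0.05795316] [[369.7, 223.0], [207.8, 224.0], [385.2, 48.5], [163.4, 50.3], [161.9, 88.4]]
```

>>> step_arm:
  plan:
    - [[-16,330,0],[0,0,0],0]
    - [[-16,330,0],[0,0,0],0]
    - [[-16,330,0],[0,0,0],0]
    - [[-16,330,0],[0,0,0],0]
    - [[-16,330,0],[0,0,0],0]
    - [[-16,330,0],[0,0,0],0]
    - [[-16,330,0],[0,0,0],0]
    - [[-16,330,0],[0,0,0],0]
    - [[-16,330,0],[0,0,0],0]
    - [[-16,330,0],[0,0,0],0]

```text
clock: 3.22
tcp_pos: [0.4859, -0.2338, 0.2472]
tool_rot: [-3.137, -0.164, 0.005]
ft_force: [0.1, 0.8, 0.0]
opening: 0.999
grip_force: 0.0
```

>>> step_arm:
  plan:
    - [[0,0,0],[0,0,0],0]
    - [[0,0,0],[0,0,0],0]

```text
clock: 3.38
tcp_pos: [0.4863, -0.2311, 0.2486]
tool_rot: [-3.137, -0.174, 0.001]
ft_force: [0.5, -0.4, -0.3]
opening: 1.001
grip_force: 0.0
```

Run:
```python
from h import *
import pickle
c=cams.capture("wrist"); save(c,"w4"); pickle.dump(c,open("w4.pkl","wb")); print(tool()[0],np.round(r.observe()["q"],2),np.round(r.observe()["dq"],2))
```

```text
[ 0.48623558 -0.23096084  0.24882468] [-0.07 -0.12 -0.06 -0.   -1.64  1.75] [ 0.   -0.01 -0.    0.   -0.    0.  ]
```

View pics/w4.png

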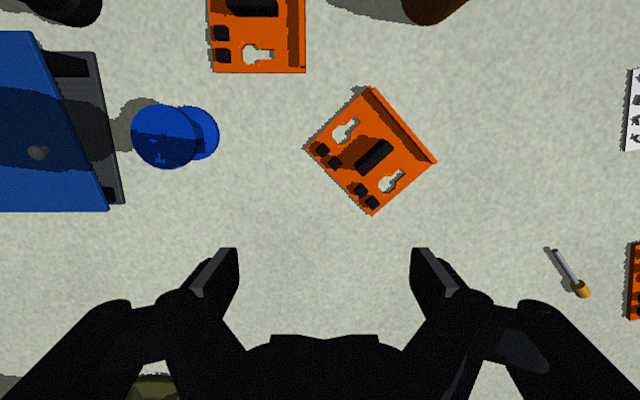

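```bash
cat > plate.py <<'E'
from h import *
def corners(c):
    b=mask(c,(5,150,60),(18,255,255)); b=cv2.morphologyEx(b,cv2.MORPH_CLOSE,np.ones((5,5),np.uint8))
    bl=[t for t in cv2.findContours(b,cv2.RETR_EXTERNAL,cv2.CHAIN_APPROX_NONE)[0] if cv2.contourArea(t)>2000]
    t=min(bl,key=lambda t:np.hypot(*(t.mean((0,1))-[330,160])))
    return cv2.approxPolyDP(cv2.convexHull(t),5,True)[:,0]
E
python3 - <<'E'
from plate import *
import pickle
c=pickle.load(open("w4.pkl","rb")); k=corners(c); print(k.tolist()); print(plane(c,k,.007).round(4).tolist()); print(plane(c,k,.025).round(4).tolist())
E
```

```text
[[368, 86], [437, 161], [371, 216], [305, 148]]
[[0.5966, -0.2715, 0.007], [0.5163, -0.3745, 0.007], [0.4319, -0.3011, 0.007], [0.5141, -0.2025, 0.007]]
[[0.5948, -0.2692, 0.025], [0.5183, -0.3672, 0.025], [0.438, -0.2973, 0.025], [0.5162, -0.2034, 0.025]]
```

>>> step_arm:
  plan:
    - [[23,57,49],[0,0,0.12],120]
    - [[23,57,49],[0,0,0.24],120]
    - [[23,57,49],[0,0,0.36],120]
    - [[23,57,49],[0,0,0.48],120]
    - [[23,57,49],[0,0,0.6],120]
    - [[23,57,49],[0,0,0.72],120]
    - [[23,57,49],[0,0,0.805],120]
    - [[23,57,49],[0,0,0.805],120]
    - [[23,57,49],[0,0,0.805],120]

```text
clock: 4.18
tcp_pos: [0.5153, -0.2851, 0.2002]
tool_rot: [-2.956, 1.063, -0.001]
ft_force: [-0.7, 0.4, 0.5]
opening: 0.532
grip_force: 0.0
```

Run:
```python
from plate import *
import pickle
c=cams.capture("wrist"); save(c,"w5",(200,60,500,260),2); pickle.dump(c,open("w5.pkl","wb")); p,q=tool(); print(p,q.as_rotvec(), r.observe()["opening"])
k=corners(c); print(k.tolist()); print(plane(c,k,.007).round(4).tolist()); print(plane(c,k,.025).round(4).tolist())
```

```text
[ 0.51524891 -0.28535246  0.20014705] [-2.95610295e+00  1.06347477e+00 -7.96440348e-04] 0.5321925956445404
[[269, 129], [386, 130], [380, 222], [273, 222]]
[[0.5979, -0.2731, 0.007], [0.5151, -0.3715, 0.007], [0.4324, -0.3021, 0.007], [0.5145, -0.2029, 0.007]]
[[0.5964, -0.2762, 0.025], [0.5182, -0.3691, 0.025], [0.4401, -0.3037, 0.025], [0.5177, -0.2098, 0.025]]
```

View pics/w5.png

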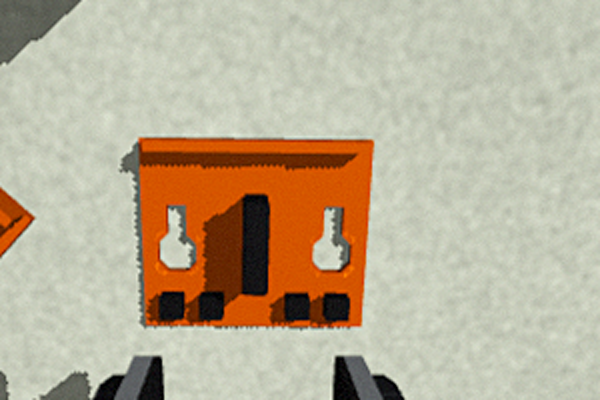

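Run:
```python
from plate import *
import pickle
cs=[pickle.load(open(f"w{i}.pkl","rb")) for i in (4,5)]
ks=[corners(c) for c in cs]
for a,b in zip(*ks): print(tri(cs,[a,b]).round(4))
shift([.5154,-.2876,.021],R.from_euler("ZX",[-.6913,np.pi]))
```

```text
[ 0.5977 -0.2722  0.0016]
[ 0.5173 -0.3699  0.0185]
[ 0.4307 -0.3018  0.0032]
[ 0.5141 -0.2024  0.0057]
shift mm [  1.5   1.7 179.1] turn [-0.0002 -0.0005  0.0006]
```

>>> step_arm:
  plan:
    - [[1.5,1.5,40],[0,0,0],120]
    - [[1.5,1.5,80],[0,0,0],120]
    - [[1.5,1.5,120],[0,0,0],120]
    - [[1.5,1.5,150],[0,0,0],120]
    - [[1.5,1.5,150],[0,0,0],120]

```text
clock: 4.65
tcp_pos: [0.511, -0.2862, 0.042]
tool_rot: [-2.954, 1.067, 0.019]
ft_force: [-0.7, 0.5, -1.3]
opening: 0.528
grip_force: 0.0
```

>>> step_arm:
  plan:
    - [[0,0,15],[0,0,0],120]
    - [[0,0,29],[0,0,0],120]
    - [[0,0,29],[0,0,0],120]
    - [[0,0,29],[0,0,0],120]

```text
clock: 4.98
tcp_pos: [0.5156, -0.2885, 0.0225]
tool_rot: [2.954, -1.067, 0.001]
ft_force: [0.6, -0.6, 0.4]
opening: 0.532
grip_force: 0.0
```

>>> step_arm:
  squeeze: 50
  plan:
    - [[0,0,0],[0,0,0],180]
    - [[0,0,0],[0,0,0],230]
    - [[0,0,0],[0,0,0],255]
    - [[0,0,0],[0,0,0],255]
    - [[0,0,0],[0,0,0],255]

```text
clock: 5.4
tcp_pos: [0.516, -0.2887, 0.0229]
tool_rot: [2.954, -1.069, 0.004]
ft_force: [-0.5, 0.1, 6.2]
opening: 0.154
grip_force: 51.2
```

>>> step_arm:
  plan:
    - [[0,0,-20],[0,0,0],255]
    - [[0,0,-60],[0,0,0],255]
    - [[0,0,-100],[0,0,0],255]
    - [[0,0,-140],[0,0,0],255]
    - [[0,0,-160],[0,0,0],255]
    - [[0,0,-160],[0,0,0],255]
    - [[0,0,-160],[0,0,0],255]

```text
clock: 5.98
tcp_pos: [0.5154, -0.288, 0.1814]
tool_rot: [-2.953, 1.069, -0.002]
ft_force: [-0.2, 1.0, -4.2]
opening: 0.152
grip_force: 50.0
```

Run:
```python
from plate import *
import pickle
c=cams.capture("wrist"); save(c,"w6"); pickle.dump(c,open("w6.pkl","wb")); p,q=tool(); print(p,q.as_rotvec(), r.observe()["opening"],r.observe()["ft_force"])
```

```text
[ 0.51460684 -0.28771717  0.17932403] [-2.9528169   1.06924333  0.00317959] 0.15359848394497566 [ 0.07338661 -0.53394011 -3.94717845]
```

View pics/w6.png

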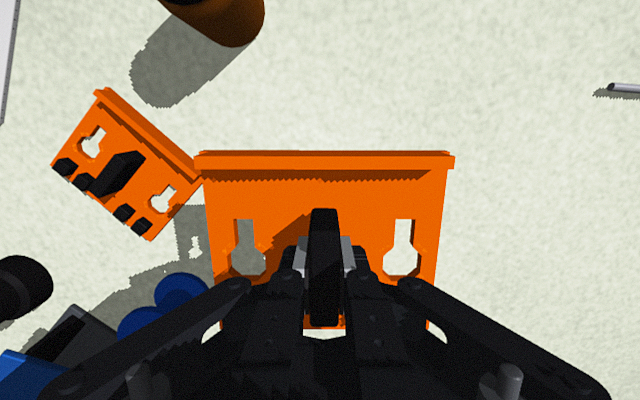

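Run:
```python
from plate import *
import pickle
c=pickle.load(open("w6.pkl","rb")); b=mask(c,(5,150,60),(18,255,255))
b[:, :202]=0  # other carrier
cols=[300,330,360,390,420]; top=[(x,int(np.flatnonzero(b[100:200,x])[0])+100-.5) for x in cols]; print(top)
ys=[(y,np.flatnonzero(b[y]).min(),np.flatnonzero(b[y]).max()) for y in (154,158,162,166,195,210,225)]; print(ys)
p,q=np.array([.5146,-.2877,.1793]),R.from_rotvec([-2.9528,1.0692,.0032])
def tp(px,z):
    o,d=ray(c,px); o=q.inv().apply(o-p); d=q.inv().apply(d); return o+d*((z-o[2])/d[:,2])[:,None]
print("lip top outer edge",(tp(top,-.003)*1e3).round(1).tolist())
print("lip row",(tp([[455.5,158],[195,154]],-.003)*1e3).round(1).tolist())
print("slab sides",(tp([[k,y] for y,a,e in ys[-3:] for k in (a-.5,e+.5)],.015)*1e3).round(1).tolist())
g=cv2.bitwise_not(b)[225:270,225:425]
for B in blobs(g,100): print(B)
```

```text
[(300, 150.5), (330, 150.5), (360, 150.5), (390, 150.5), (420, 150.5)]
[(154, np.int64(202), np.int64(449)), (158, np.int64(202), np.int64(454)), (162, np.int64(202), np.int64(454)), (166, np.int64(202), np.int64(453)), (195, np.int64(204), np.int64(444)), (210, np.int64(206), np.int64(442)), (225, np.int64(207), np.int64(440))]
lip top outer edge [[56.5, -12.6, -3.0], [56.4, 1.0, -3.0], [56.4, 14.7, -3.0], [56.4, 28.4, -3.0], [56.4, 42.1, -3.0]]
lip row [[53.0, 58.6, -3.0], [54.9, -60.8, -3.0]]
slab sides [[30.5, -66.9, 15.0], [30.4, 63.4, 15.0], [21.9, -66.8, 15.0], [21.9, 63.3, 15.0], [13.1, -67.3, 15.0], [13.1, 63.1, 15.0]]
(1072, [21.9, 26.2], [6, 0, 35, 45])
(2899, [98.7, 26.5], [53, 0, 92, 45])
(1122, [176.3, 25.8], [158, 0, 38, 45])
```

```bash
cat > deck.py <<'E'
from plate import *
D=R.from_euler("ZY",[.113,-np.radians(14)]); O=np.array([.4890,.1264,.060])
T=D*R.from_euler("X",np.pi)
OFF=np.array([.0014,-.0018,.022])  # carrier origin in tool frame
def dk(P): return D.inv().apply(np.asarray(P)-O)
def carr(x,y,z,off=OFF): return O+D.apply([x,y,z])-T.apply(off)
E
python3 - <<'E'
from deck import *
for z in (.085,.022): print(carr(.004,0,z)); shift(carr(.004,0,z),T)
E
```

```text
[0.4659891  0.12197709 0.16445064]
shift mm [-299.6 -283.6   15.7] turn [ 0.0974  0.2329 -0.8039]
[0.48113297 0.12369567 0.10332201]
shift mm [-289.  -294.6   76.8] turn [ 0.0974  0.2329 -0.8039]
```

>>> step_arm:
  plan:
    - [[-20,-19,-10],[0.005,0.012,-0.04],255]
    - [[-50,-47,-10],[0.015,0.035,-0.12],255]
    - [[-85,-80,-10],[0.025,0.06,-0.2],255]
    - [[-115,-109,-10],[0.036,0.087,-0.3],255]
    - [[-145,-137,-10],[0.05,0.116,-0.4],255]
    - [[-175,-166,-10],[0.06,0.145,-0.5],255]
    - [[-205,-194,-8],[0.073,0.174,-0.6],255]
    - [[-235,-222,-5],[0.085,0.203,-0.7],255]
    - [[-265,-251,0],[0.0974,0.233,-0.804],255]
    - [[-285,-270,5],[0.0974,0.233,-0.804],255]

```text
clock: 6.87
tcp_pos: [0.467, 0.1035, 0.1732]
tool_rot: [-3.101, -0.187, -0.381]
ft_force: [2.1, 0.1, -3.6]
opening: 0.154
grip_force: 49.9
```

>>> step_arm:
  plan:
    - [[0,0,0],[0,0,0],255]
    - [[0,0,0],[0,0,0],255]

```text
clock: 7.03
tcp_pos: [0.4674, 0.1028, 0.1725]
tool_rot: [-3.104, -0.183, -0.376]
ft_force: [0.8, -0.7, -2.0]
opening: 0.158
grip_force: 50.2
```

Run:
```python
from deck import *
print(tool()[0],r.observe()["opening"]); shift(carr(.004,0,.085),T); shift(carr(.004,0,.027),T)
```

```text
[0.46735502 0.10281679 0.17251455] 0.1582171769030592
shift mm [ -1.  -19.2   8. ] turn [0.003  0.0035 0.005 ]
shift mm [ -0.8 -19.4  66. ] turn [0.003  0.0035 0.005 ]
```

>>> step_arm:
  plan:
    - [[-1,-15,10],[0.003,0.003,0.005],255]
    - [[-1,-19.3,30],[0.003,0.003,0.005],255]
    - [[-1,-19.3,55],[0.003,0.003,0.005],255]
    - [[-1,-19.3,66],[0.003,0.003,0.005],255]
    - [[-1,-19.3,66],[0.003,0.003,0.005],255]
    - [[-1,-19.3,66],[0.003,0.003,0.005],255]

```text
clock: 7.53
tcp_pos: [0.4817, 0.121, 0.111]
tool_rot: [-3.1, -0.167, -0.385]
ft_force: [0.5, 0.3, -1.2]
opening: 0.151
grip_force: 50.2
```

Run:
```python
from deck import *
import pickle
c=cams.capture("wrist"); pickle.dump(c,open("w7.pkl","wb")); save(c,"w7",(190,130,460,290),2.8)
p,q=tool(); pickle.dump((p,q.as_rotvec()),open("w7t.pkl","wb")); print(p,r.observe()["opening"],r.observe()["ft_force"]); shift(carr(.004,0,.027),T)
```

```text
[0.48220515 0.12156184 0.11236176] 0.1524347561078424 [-0.04274833  0.85328872 -2.47846413]
shift mm [-3.  -2.2  3.6] turn [-0.0001 -0.0048 -0.0054]
```

View pics/w7.png

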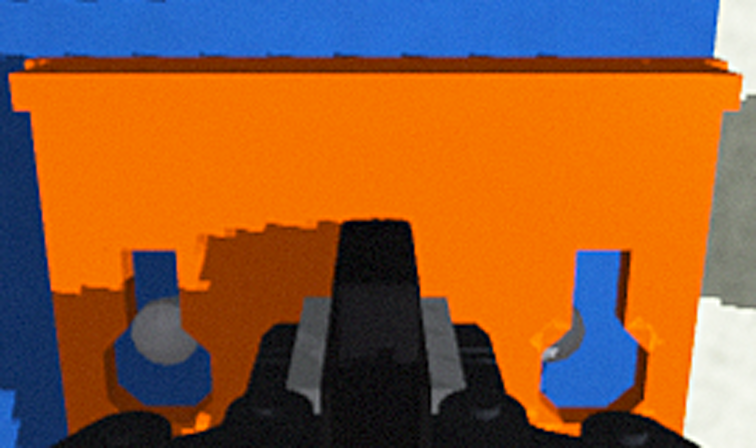

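Run:
```python
from deck import *
import pickle
c=pickle.load(open("w7.pkl","rb")); p,rv=pickle.load(open("w7t.pkl","rb")); q=R.from_rotvec(rv)
def tp(px,z):
    o,d=ray(c,px); o=q.inv().apply(o-p); d=q.inv().apply(d); return 1e3*(o+d*((z-o[2])/d[:,2])[:,None])
f=lambda P:np.array(P,float)/2.8+[190,130]
S=f([[167,332],[550,333]]); H=f([[163,363],[588,365]])
for z in (.030,.035,.040,.045): t=tp(S,z);print("stud",z,t.round(1).tolist(),t[1,1]-t[0,1])
for z in (.015,.018,.022): t=tp(H,z);print("hole",z,t.round(1).tolist(),t[1,1]-t[0,1])
top=tp(f([[100,70],[400,70],[650,70]]),-.003);print("lip",top.round(1).tolist())
# refine stud circle on left: grey pixels
b=mask(c,(0,0,60),(180,90,200))[130:290,190:460]; print(blobs(b[100:135],20))
```

```text
stud 0.03 [[-7.8, -46.1, 30.0], [-8.1, 38.0, 30.0]] 84.00929128319754
stud 0.035 [[-10.2, -47.5, 35.0], [-10.6, 39.1, 35.0]] 86.60321049391135
stud 0.04 [[-12.7, -48.9, 40.0], [-13.0, 40.3, 40.0]] 89.19712970462516
stud 0.045 [[-15.1, -50.3, 45.0], [-15.5, 41.5, 45.0]] 91.79104891533893
hole 0.015 [[-7.2, -43.1, 15.0], [-7.8, 42.5, 15.0]] 85.62470327933343
hole 0.018 [[-8.9, -44.0, 18.0], [-9.4, 43.4, 18.0]] 87.3729185404855
hole 0.022 [[-11.0, -45.2, 22.0], [-11.6, 44.5, 22.0]] 89.70387222202157
lip [[54.1, -44.0, -3.0], [54.1, 3.6, -3.0], [54.0, 43.2, -3.0]]
[(164, [261.0, 4.0], [250, 0, 20, 11]), (385, [57.4, 18.4], [47, 6, 24, 24]), (304, [110.6, 20.7], [103, 6, 15, 29]), (296, [156.9, 21.2], [150, 7, 16, 28]), (113, [202.0, 21.5], [194, 11, 15, 18])]
```

>>> step_arm:
  plan:
    - [[-2,-4,0],[0,-0.004,-0.005],255]
    - [[-2,-4,9],[0,-0.004,-0.005],255]
    - [[-2,-4,9],[0,-0.004,-0.005],255]
    - [[-2,-4,9],[0,-0.004,-0.005],255]
    - [[-2,-4,9],[0,-0.004,-0.005],255]

```text
clock: 8.0
tcp_pos: [0.4817, 0.1264, 0.1025]
tool_rot: [-3.099, -0.177, -0.381]
ft_force: [-0.4, 1.0, -3.7]
opening: 0.155
grip_force: 50.2
```

Run:
```python
from deck import *
import pickle
c=cams.capture("wrist"); pickle.dump(c,open("w8.pkl","wb")); save(c,"w8",(190,130,460,290),2.8)
p,q=tool(); pickle.dump((p,q.as_rotvec()),open("w8t.pkl","wb")); print(p,r.observe()["opening"],r.observe()["ft_force"]); shift(carr(.004,0,.020),T)
```

```text
[0.48172328 0.12637342 0.10259884] 0.15247335053517053 [-0.25757476 -0.34577788 -2.94221152]
shift mm [-0.7  2.6  1.1] turn [-0.0011 -0.0007  0.0007]
```

View pics/w8.png

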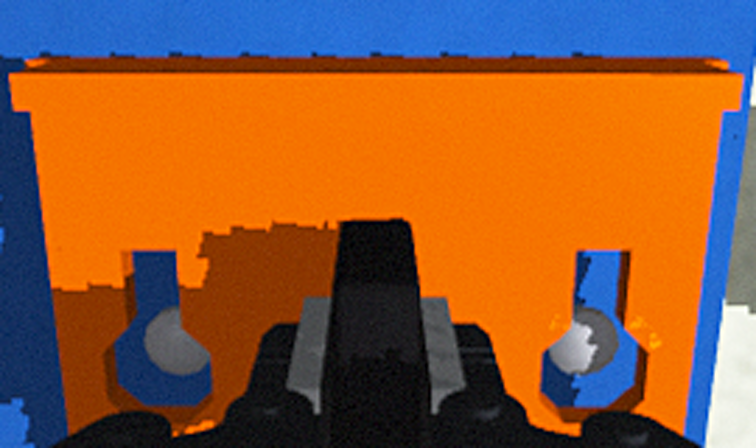

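Run:
```python
from deck import *
import pickle
c=pickle.load(open("w8.pkl","rb")); p,rv=pickle.load(open("w8t.pkl","rb")); q=R.from_rotvec(rv)
def tp(px,z):
    o,d=ray(c,px); o=q.inv().apply(o-p); d=q.inv().apply(d); return 1e3*(o+d*((z-o[2])/d[:,2])[:,None])
f=lambda P:np.array(P,float)/2.8+[190,130]
S=f([[179,341],[584,341]]); H=f([[163,363],[588,365]])
for z in (.030,.033,.036): t=tp(S,z);print("stud",z,t.round(1).tolist(),t[1,1]-t[0,1],t[:,1].mean())
for z in (.022,): t=tp(H,z);print("hole",z,t.round(1).tolist(),t[1,1]-t[0,1],t[:,1].mean())
```

```text
stud 0.03 [[-9.7, -44.4, 30.0], [-9.7, 45.4, 30.0]] 89.73458390289927 0.5015404184239003
stud 0.033 [[-11.2, -45.2, 33.0], [-11.2, 46.2, 33.0]] 91.38409538827136 0.5259471676907843
stud 0.036 [[-12.7, -46.0, 36.0], [-12.7, 47.1, 36.0]] 93.03360687364344 0.5503539169576648
hole 0.022 [[-10.8, -46.0, 22.0], [-11.3, 44.4, 22.0]] 90.34430895479227 -0.8145058186385974
```

>>> step_arm:
  plan:
    - [[0.5,1.2,0],[0,0,0],255]
    - [[0.5,1.2,4],[0,0,0],255]
    - [[0.5,1.2,8],[0,0,0],255]
    - [[0.5,1.2,12],[0,0,0],255]
    - [[0.5,1.2,12],[0,0,0],255]
    - [[0.5,1.2,12],[0,0,0],255]

```text
clock: 8.55
tcp_pos: [0.485, 0.1253, 0.0902]
tool_rot: [-3.099, -0.176, -0.38]
ft_force: [-0.1, -0.6, -3.6]
opening: 0.154
grip_force: 50.3
```

>>> step_arm:
  plan:
    - [[0,0,3],[0,0,0],255]
    - [[0,0,6],[0,0,0],255]
    - [[0,0,8],[0,0,0],255]
    - [[0,0,8],[0,0,0],255]
    - [[0,0,8],[0,0,0],255]

```text
clock: 8.97
tcp_pos: [0.4874, 0.1259, 0.0836]
tool_rot: [-3.098, -0.177, -0.382]
ft_force: [-1.4, 0.0, -0.0]
opening: 0.152
grip_force: 51.0
```

Run:
```python
from deck import *
import pickle
c=cams.capture("wrist"); pickle.dump(c,open("w9.pkl","wb")); save(c,"w9",(190,130,460,290),2.8)
p,q=tool(); print(p,r.observe()["ft_force"]); shift(carr(.004,0,0),T)
```

```text
[0.48736575 0.12583324 0.08364606] [-2.82357803 -0.0521263   1.21372357]
shift mm [-1.5  1.4  1.3] turn [-0.0011 -0.0013  0.0007]
```

View pics/w9.png

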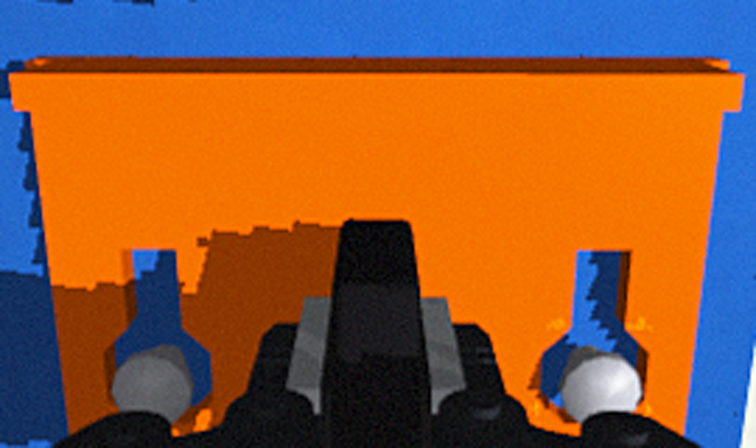

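>>> step_arm:
  plan:
    - [[0,0,1],[0,0,0],255]
    - [[0,0,2],[0,0,0],255]
    - [[0,0,2],[0,0,0],255]

```text
clock: 9.27
tcp_pos: [0.4879, 0.1259, 0.0838]
tool_rot: [-3.098, -0.176, -0.384]
ft_force: [-14.2, -1.8, 14.1]
opening: 0.156
grip_force: 53.2
```

>>> step_arm:
  plan:
    - [[-0.5,0,-2],[0,0,0],255]
    - [[-1.5,0,-2],[0,0,0],255]
    - [[-1.5,0,-1],[0,0,0],255]
    - [[-1.5,0,0],[0,0,0],255]
    - [[-1.5,0,0],[0,0,0],255]

```text
clock: 9.68
tcp_pos: [0.4864, 0.1258, 0.0834]
tool_rot: [-3.098, -0.177, -0.383]
ft_force: [-16.0, -1.0, 15.9]
opening: 0.152
grip_force: 53.6
```

Run:
```python
from deck import *
print(r.observe()["ft_force"],D.inv().apply(r.observe()["ft_force"]),D.inv().apply(tool()[0]-O)); shift(carr(.004,0,0),T)
```

```text
[-16.04796615  -0.9610587   15.88700522] [-11.73369915   0.85463403  19.29890388] [ 0.00305997 -0.00027038  0.02330475]
shift mm [-0.5  1.5  1.3] turn [-0.001  -0.002   0.0009]
```

>>> step_arm:
  plan:
    - [[0,0,-1.5],[0,0,0],255]
    - [[0,0,-1.5],[0,0,0],170]
    - [[0,0,-1.5],[0,0,0],170]
    - [[0,0,-1.5],[0,0,0],170]
    - [[0,0,-1.5],[0,0,0],170]

```text
clock: 10.1
tcp_pos: [0.4858, 0.1255, 0.0819]
tool_rot: [-3.099, -0.176, -0.381]
ft_force: [0.7, 0.3, 0.6]
opening: 0.334
grip_force: 0.0
```

Run:
```python
from deck import *
s=r.observe();print(s["opening"],D.inv().apply(s["ft_force"]),D.inv().apply(tool()[0]-O))
```

```text
0.33354066474618815 [0.83675518 0.19128157 0.36740394] [ 0.00206341 -0.0005218   0.02203016]
```

>>> step_arm:
  plan:
    - [[0,0,-20],[0,0,0],170]
    - [[0,0,-60],[0,0,0],170]
    - [[0,0,-100],[0,0,0],170]
    - [[0,0,-110],[0,0,0],255]
    - [[0,0,-110],[0,0,0],255]
    - [[0,0,-110],[0,0,0],255]

```text
clock: 10.6
tcp_pos: [0.4594, 0.1229, 0.1896]
tool_rot: [-3.097, -0.177, -0.383]
ft_force: [0.7, -0.7, -0.6]
opening: -0.003
grip_force: 0.0
```

Run:
```python
from deck import *
import pickle
c=cams.capture("wrist"); pickle.dump(c,open("w10.pkl","wb")); save(c,"w10",(140,40,460,280),2.4)
p,q=tool(); print(p,dk(p)); 
for k in corners(c): print(k)
```

```text
[0.45913371 0.12257615 0.18822023] [ 0.0018066  -0.00043175  0.13169508]
[251 137]
[397 137]
[389 249]
[259 249]
```

View pics/w10.png

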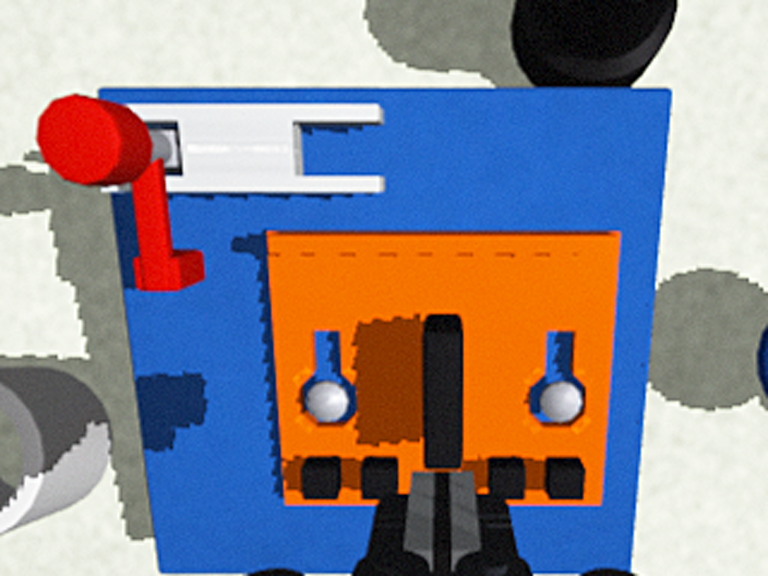

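Run:
```python
from deck import *
import pickle
c=pickle.load(open("w10.pkl","rb"))
def dp(px,z):
    o,d=ray(c,px); o=dk(o); d=D.inv().apply(d); return (1e3*(o+d*((z-o[2])/d[:,2])[:,None])).round(1)[:,:2].tolist()
print("studs (-6,+-45)",dp([[276.7,207.5],[374.6,207.5]],.014))
print("lip top",dp([[251,137],[397,137]],.025)); print("low edge",dp([[389,249],[259,249]],.007))
b=mask(c,(105,120,40),(125,255,255)); n,l,s,ce=cv2.connectedComponentsWithStats(b); i=1+np.argmax(s[1:,4])
h=cv2.approxPolyDP(cv2.convexHull(cv2.findContours((l==i).astype(np.uint8),0,2)[0][0]),4,True)[:,0]; print(h.tolist(),dp(h,0))
rd=mask(c,(0,150,60),(4,255,255))|mask(c,(175,150,60),(180,255,255)); t=max(cv2.findContours(rd,0,1)[0],key=cv2.contourArea)[:,0]
kn=t[(t[:,0]<195)]; print("red bbox",t.min(0),t.max(0)); print("leftmost at top face",dp([[t[:,0].min(),t[t[:,0].argmin(),1]]],.072))
import sys
print("proj knob top/bottom centre", proj(c,O+D.apply([[.086,.098,.072],[.086,.098,.048],[.086,.11,.072],[.098,.098,.072],[.074,.098,.072]])).round(1).tolist())
# housing white: rails extents
w=mask(c,(0,0,190),(180,40,255))[:, :]; 
for B in blobs(w[75:125,180:310],100): x,y,a,e=B[2]; print(B, dp([[x+180,y+75],[x+a+180,y+75],[x+a+180,y+e+75]],.02))
```

```text
studs (-6,+-45) [[-7.0, 44.4], [-6.9, -45.2]]
lip top [[57.1, 60.7], [57.1, -58.6]]
low edge [[-52.0, -62.7], [-52.1, 65.0]]
[[419, 78], [402, 278], [206, 277], [181, 77]] [[104.6, -80.0], [-88.4, -80.0], [-87.6, 123.9], [105.5, 123.3]]
red bbox [155  79] [224 160]
leftmost at top face [[85.4, 108.2]]
proj knob top/bottom centre [[170.9, 96.0], [188.0, 98.1], [152.0, 96.0], [168.0, 75.6], [173.6, 115.7]]
(154, [67.9, 0.2], [0, 0, 130, 5]) [[104.7, 114.6], [104.6, 12.0], [100.9, 12.1]]
(2364, [64.6, 25.6], [13, 8, 107, 37]) [[98.8, 105.1], [98.7, 20.1], [70.4, 20.7]]
```

>>> step_arm:
  plan:
    - [[40,3.5,0],[0,0,0],255]
    - [[74,3.5,0],[0,0,0],255]
    - [[74,3.5,30],[0,0,0],255]
    - [[74,3.5,65],[0,0,0],255]
    - [[74,3.5,90],[0,0,0],255]
    - [[74,3.5,90],[0,0,0],255]
    - [[74,3.5,90],[0,0,0],255]

```text
clock: 11.23
tcp_pos: [0.5518, 0.1287, 0.1171]
tool_rot: [-3.103, -0.176, -0.375]
ft_force: [0.6, 0.6, 0.3]
opening: -0.005
grip_force: 0.0
```

Run:
```python
from deck import *
s=r.observe();print(D.inv().apply(s["ft_force"]),dk(tool()[0])); shift(O+D.apply([.076,-.004,.017]),T)
```

```text
[0.69936109 0.54096783 0.15780037] [ 0.07461926 -0.00484259  0.04028374]
shift mm [ 1.5 -0.9 23.3] turn [0.002  0.0041 0.0009]
```

>>> step_arm:
  plan:
    - [[1.5,-1,10],[0,0.004,0],255]
    - [[1.5,-1,23],[0,0.004,0],255]
    - [[1.5,-1,23],[0,0.004,0],255]
    - [[-2,-1,23],[0,0.004,0],255]
    - [[-6,-1,23],[0,0.004,0],255]
    - [[-10,-1,23],[0,0.004,0],255]
    - [[-14,-1,23],[0,0.004,0],255]
    - [[-14,-1,23],[0,0.004,0],255]

```text
clock: 11.9
tcp_pos: [0.5442, 0.1299, 0.0946]
tool_rot: [-3.097, -0.177, -0.389]
ft_force: [0.8, 0.6, 0.1]
opening: -0.001
grip_force: 0.0
```

Run:
```python
from deck import *
s=r.observe();print(D.inv().apply(s["ft_force"]),dk(tool()[0]));
```

```text
[ 0.87728776  0.52232723 -0.14779834] [ 0.06191881 -0.0027331   0.02017947]
```

>>> step_arm:
  plan:
    - [[-3,0,2],[0,0,0],255]
    - [[-6,0,2],[0,0,0],255]
    - [[-9,0,2],[0,0,0],255]
    - [[-12,0,2],[0,0,0],255]
    - [[-12,0,2],[0,0,0],255]

```text
clock: 12.32
tcp_pos: [0.5329, 0.1284, 0.0886]
tool_rot: [-3.098, -0.177, -0.386]
ft_force: [-0.3, 0.6, -0.4]
opening: -0.0
grip_force: 0.0
```

Run:
```python
from deck import *
s=r.observe();print(D.inv().apply(s["ft_force"]),dk(tool()[0]));
```

```text
[-0.35468087  0.62178083 -0.30601036] [ 0.0494942  -0.00294589  0.01714565]
```

>>> step_arm:
  plan:
    - [[-2,0,0],[0,0,0],255]
    - [[-4,0,0],[0,0,0],255]
    - [[-4,0,0],[0,0,0],255]

```text
clock: 12.57
tcp_pos: [0.5293, 0.128, 0.0877]
tool_rot: [-3.098, -0.176, -0.386]
ft_force: [0.7, 0.5, 0.2]
opening: -0.006
grip_force: 0.0
```

```bash
cat > st.py <<'E'
from deck import *
s=r.observe();print("F deck",D.inv().apply(s["ft_force"]).round(1),"TCP deck mm",(dk(tool()[0])*1e3).round(1))
E
python3 - <<'E'
import st
from deck import *
c=cams.capture("wrist")
def dp(px,z):
    o,d=ray(c,px); o=dk(o); d=D.inv().apply(d); return (1e3*(o+d*((z-o[2])/d[:,2])[:,None])).round(1)[:,:2].tolist()
b=mask(c,(5,150,60),(18,255,255)); n,l,s,ce=cv2.connectedComponentsWithStats(b); print(blobs(b,100))
k=corners(c); print(k.tolist(),dp(k,.025))
E
```

```text
F deck [0.8 0.4 0. ] TCP deck mm [45.7 -2.9 17.1]
[(5083, [616.1, 106.6], [596, 20, 44, 168]), (1926, [240.8, 274.7], [199, 263, 95, 35]), (1527, [400.0, 274.1], [354, 264, 85, 33]), (217, [226.7, 330.0], [216, 318, 24, 25]), (227, [417.6, 328.5], [408, 318, 21, 22])]
[[639, 20], [639, 187], [596, 186], [603, 24]] [[152.6, -122.6], [86.8, -142.4], [87.3, -123.2], [151.2, -109.2]]
```

```bash
cat > lip.py <<'E'
from deck import *
def lip(show=True):
    c=cams.capture("wrist"); b=mask(c,(5,150,60),(18,255,255)); b[:,520:]=0; b[:,:150]=0
    out=[]
    for x in (215,230,245,400,415,430):
        v=np.flatnonzero(b[:,x]); 
        if len(v): out.append((x,v[0]-.5))
    o,d=ray(c,out); o=dk(o); d=D.inv().apply(d); P=1e3*(o+d*((.025-o[2])/d[:,2])[:,None]); print("lip top outer",P[:,:2].round(1).tolist()); return c
E
python3 - <<'E'
import st
from lip import *
lip()
E
```

```text
F deck [ 0.1  0.8 -0.6] TCP deck mm [45.8 -2.9 17.1]
lip top outer [[49.4, 50.6], [49.4, 43.3], [49.4, 36.1], [49.0, -38.7], [49.0, -46.0], [49.0, -53.2]]
```

>>> step_arm:
  plan:
    - [[-2,0,0],[0,0,0],255]
    - [[-4,0,0],[0,0,0],255]
    - [[-4,0,0],[0,0,0],255]

```text
clock: 12.92
tcp_pos: [0.5271, 0.128, 0.0883]
tool_rot: [-3.096, -0.177, -0.393]
ft_force: [6.1, -0.8, 0.1]
opening: 0.003
grip_force: 3.2
```

Run:
```python
import st
from lip import *
lip()
```

```text
F deck [ 5.8 -1.5 -1.3] TCP deck mm [43.7 -2.7 18.2]
lip top outer [[46.7, 51.3], [46.7, 44.0], [46.7, 36.7], [46.8, -38.7], [46.8, -46.0], [46.8, -53.3]]
```

>>> step_arm:
  plan:
    - [[-1.5,0,0],[0,0,0],255]
    - [[-3,0,0],[0,0,0],255]
    - [[-3,0,0],[0,0,0],255]

```text
clock: 13.22
tcp_pos: [0.5263, 0.1282, 0.0897]
tool_rot: [-3.094, -0.178, -0.402]
ft_force: [14.3, -1.3, -0.1]
opening: 0.002
grip_force: 7.1
```

Run:
```python
import st
from lip import *
lip()
```

```text
F deck [13.6 -2.9 -3.5] TCP deck mm [43.3 -2.5 19.8]
lip top outer [[45.9, 52.2], [45.9, 44.8], [45.9, 37.4], [46.1, -38.9], [45.6, -46.3], [45.6, -53.7]]
```

>>> step_arm:
  plan:
    - [[8,0,0],[0,0,0],255]
    - [[14,0,-5],[0,0,0],255]
    - [[14,0,-40],[0,0,0],255]
    - [[0,0,-80],[0,0,0],255]
    - [[-40,0,-115],[0,0,0],255]
    - [[-40,0,-115],[0,0,0],255]
    - [[-40,0,-115],[0,0,0],255]

```text
clock: 13.85
tcp_pos: [0.4556, 0.1201, 0.1916]
tool_rot: [-3.092, -0.178, -0.394]
ft_force: [0.7, 1.0, -0.3]
opening: 0.001
grip_force: 0.0
```

Run:
```python
import st
from deck import *
import pickle
c=cams.capture("wrist"); pickle.dump(c,open("w11.pkl","wb"))
def dp(px,z):
    o,d=ray(c,px); o=dk(o); d=D.inv().apply(d); return (1e3*(o+d*((z-o[2])/d[:,2])[:,None])).round(1)[:,:2].tolist()
k=corners(c); print(k.tolist(),"lip",dp(k,.025),"low",dp(k,.007))
w=mask(c,(0,0,110),(180,70,255)); print([B for B in blobs(w,40) if 240<B[1][0]<420 and 130<B[1][1]<270 and B[0]<2000])
```

```text
F deck [ 0.7  0.9 -0.5] TCP deck mm [ -1.   -2.5 135.9]
[[393, 159], [386, 266], [259, 266], [251, 159]] lip [[36.0, -59.2], [-64.5, -59.2], [-64.9, 60.2], [35.9, 60.8]] low [[33.5, -63.4], [-74.3, -63.4], [-74.8, 64.8], [33.4, 65.5]]
[(211, [274.3, 202.9], [266, 195, 17, 17]), (213, [370.8, 203.2], [363, 195, 17, 17])]
```

Run:
```python
from deck import *
import pickle
for n,S,Lr,Er in (("w10",[[276.7,207.5],[374.6,207.5]],None,None),("w11",[[274.3,202.9],[370.8,203.2]],None,None)):
    c=pickle.load(open(n+".pkl","rb"))
    def dp(px,z):
        o,d=ray(c,px); o=dk(o); d=D.inv().apply(d); return (1e3*(o+d*((z-o[2])/d[:,2])[:,None])).round(1)[:,:2].tolist()
    g=mask(c,(0,0,110),(180,70,255)); B=[b[1] for b in blobs(g,100) if 255<b[1][0]<395 and 180<b[1][1]<230 and b[0]<500]
    print(n,B,dp(B,.014))
    b=mask(c,(5,150,60),(18,255,255)); 
    x=300; v=np.flatnonzero(b[:,x]); print("lip edge row",v[0],dp([[x,v[0]-.5]],.025),"low row",v[-1],dp([[x,v[-1]+.5]],.007))
```

```text
w10 [[276.1, 206.8], [373.8, 207.1]] [[-6.3, 44.9], [-6.6, -44.5]]
lip edge row 137 [[57.5, 20.6]] low row 230 [[-32.5, 24.2]]
w11 [[274.3, 202.9], [370.8, 203.2]] [[-6.1, 44.9], [-6.2, -44.0]]
lip edge row 159 [[36.4, 19.3]] low row 246 [[-53.2, 22.8]]
```

Run:
```python
from deck import *
import pickle
cs=[pickle.load(open(n+".pkl","rb")) for n in("w3","w10")]; px=[]
for c in cs:
    rd=mask(c,(0,150,60),(4,255,255))|mask(c,(175,150,60),(180,255,255)); t=max(cv2.findContours(rd,0,1)[0],key=cv2.contourArea)[:,0]
    x=t[:,0].min(); px.append([x-.5,t[t[:,0]<=x+1,1].mean()])
print(px,"knob left side of top, expect (86,110,72)",dk(tri(cs,px))*1e3)
shift(O+D.apply([.0855,.097,.115]),T)
```

```text
[[np.float64(146.5), np.float64(84.0)], [np.float64(154.5), np.float64(94.5)]] knob left side of top, expect (86,110,72) [ 87.37788803 112.43923863  64.29651107]
shift mm [ 86.7 -99.2  19.7] turn [-0.0038 -0.0068  0.0014]
```

>>> step_arm:
  plan:
    - [[30,-35,0],[0,-0.006,0],105]
    - [[58,-66,0],[-0.004,-0.006,0],105]
    - [[86.5,-99,10],[-0.004,-0.006,0],105]
    - [[86.5,-99,19.5],[-0.004,-0.006,0],105]
    - [[86.5,-99,19.5],[-0.004,-0.006,0],105]
    - [[86.5,-99,19.5],[-0.004,-0.006,0],105]
    - [[86.5,-99,19.5],[-0.004,-0.006,0],105]

```text
clock: 14.48
tcp_pos: [0.5332, 0.2274, 0.1895]
tool_rot: [-3.105, -0.175, -0.377]
ft_force: [-0.5, 0.1, 0.6]
opening: 0.59
grip_force: 0.0
```

Run:
```python
import st
from deck import *
c=cams.capture("wrist"); p,q=tool(); print(r.observe()["opening"])
rd=mask(c,(0,150,60),(4,255,255))|mask(c,(175,150,60),(180,255,255)); t=max(cv2.findContours(rd,0,1)[0],key=cv2.contourArea)[:,0]
# knob top disc rows: left/right extents per row
print([(y,np.flatnonzero(rd[y])[[0,-1]].tolist()) for y in range(t[:,1].min(),t[:,1].max(),6)])
print("pred knob top centre, L,R", proj(c,O+D.apply([[.086,.098,.072],[.086,.11,.072],[.086,.086,.072],[.098,.098,.072],[.074,.098,.072]])).round(1).tolist())
shift(O+D.apply([.0855,.097,.049]),T)
```

```text
F deck [-0.3  0.1  0.7] TCP deck mm [ 85.   95.4 112.3]
0.5855623435939069
[(204, [318, 323]), (210, [308, 333]), (216, [305, 336]), (222, [304, 337]), (228, [303, 338]), (234, [305, 336]), (240, [309, 332]), (246, [313, 329]), (252, [312, 329]), (258, [312, 356])]
pred knob top centre, L,R [[321.0, 229.3], [302.4, 229.3], [339.7, 229.3], [321.0, 211.7], [321.1, 246.3]]
shift mm [ 0.4 -1.9 64.2] turn [0.0034 0.0016 0.0001]
```

>>> step_arm:
  plan:
    - [[0.5,-1.5,20],[0.003,0,0],105]
    - [[0.5,-1.5,45],[0.003,0,0],105]
    - [[0.5,-1.5,62],[0.003,0,0],105]
    - [[0.5,-1.5,63],[0.003,0,0],105]
    - [[0.5,-1.5,63],[0.003,0,0],105]

```text
clock: 14.95
tcp_pos: [0.5482, 0.2303, 0.1295]
tool_rot: [-3.101, -0.176, -0.378]
ft_force: [0.7, -0.3, 1.2]
opening: 0.584
grip_force: 0.0
```

>>> step_arm:
  squeeze: 35
  plan:
    - [[0,0,0],[0,0,0],200]
    - [[0,0,0],[0,0,0],255]
    - [[0,0,0],[0,0,0],255]
    - [[0,0,0],[0,0,0],255]

```text
clock: 15.28
tcp_pos: [0.5491, 0.2315, 0.1317]
tool_rot: [-3.098, -0.176, -0.382]
ft_force: [-2.9, -1.7, 6.0]
opening: 0.274
grip_force: 34.4
```

```bash
python3 st.py
```

```text
F deck [-1.6 -1.3  6.6] TCP deck mm [86.8 97.6 52.3]
```

>>> step_arm:
  plan:
    - [[0,0,-10],[0,0,0],255]
    - [[0,0,-20],[0,0,0],255]
    - [[0,0,-26],[0,0,0],255]
    - [[0,0,-26],[0,0,0],255]
    - [[0,0,-26],[0,0,0],255]

```text
clock: 15.7
tcp_pos: [0.5425, 0.2307, 0.1546]
tool_rot: [-3.099, -0.176, -0.379]
ft_force: [6.4, 0.4, -3.3]
opening: 0.267
grip_force: 34.6
```

```bash
python3 st.py
```

```text
F deck [ 5.4 -0.3 -4.7] TCP deck mm [85.8 97.6 76.1]
```

>>> step_arm:
  plan:
    - [[0,10,0],[0,0,0],255]
    - [[0,22,0],[0,0,0],255]
    - [[0,34,0],[0,0,0],255]
    - [[0,46,0],[0,0,0],255]
    - [[0,54,0],[0,0,0],255]
    - [[0,56,0],[0,0,0],255]
    - [[0,57,0],[0,0,0],255]
    - [[0,57,0],[0,0,0],255]

```text
clock: 16.37
tcp_pos: [0.5491, 0.1747, 0.1541]
tool_rot: [-3.098, -0.176, -0.379]
ft_force: [4.3, 3.2, -3.3]
opening: 0.27
grip_force: 34.7
```

```bash
python3 st.py
```

```text
F deck [ 3.7  2.6 -4.3] TCP deck mm [86.  41.2 75.6]
```

>>> step_arm:
  plan:
    - [[0,0,6],[0,0,0],255]
    - [[0,0,12],[0,0,0],255]
    - [[0,0,18],[0,0,0],255]
    - [[0,0,22],[0,0,0],255]
    - [[0,0,22],[0,0,0],255]

```text
clock: 16.78
tcp_pos: [0.5546, 0.1754, 0.1321]
tool_rot: [-3.098, -0.177, -0.38]
ft_force: [5.3, 3.7, -1.5]
opening: 0.268
grip_force: 35.0
```

```bash
python3 st.py
```

```text
F deck [ 5.1  3.  -2.8] TCP deck mm [86.  41.2 52.9]
```

>>> step_arm:
  plan:
    - [[0,0,1.5],[0,0,0],255]
    - [[0,0,1.5],[0,0,0],255]
    - [[0,0,1.5],[0,0,0],120]
    - [[0,0,1.5],[0,0,0],120]
    - [[0,0,1.5],[0,0,0],120]
    - [[0,0,1.5],[0,0,0],120]

```text
clock: 17.28
tcp_pos: [0.554, 0.174, 0.1312]
tool_rot: [-3.101, -0.176, -0.376]
ft_force: [-0.2, -0.5, 0.5]
opening: 0.532
grip_force: 0.0
```

>>> step_arm:
  plan:
    - [[0,0,-20],[0,0,0],120]
    - [[0,0,-50],[0,0,0],120]
    - [[0,0,-80],[0,0,0],120]
    - [[-50,0,-115],[0,0,0],120]
    - [[-86,40,-115],[0,0,0],255]
    - [[-86,40,-115],[0,0,0],255]
    - [[-86,40,-115],[0,0,0],255]
    - [[-86,40,-115],[0,0,0],255]

```text
clock: 17.95
tcp_pos: [0.4481, 0.1217, 0.2235]
tool_rot: [-3.098, -0.176, -0.381]
ft_force: [-0.0, 0.9, -0.6]
opening: 0.004
grip_force: 0.0
```

Run:
```python
import st
from deck import *
import pickle
c=cams.capture("wrist"); pickle.dump(c,open("w12.pkl","wb"))
def dp(px,z):
    o,d=ray(c,px); o=dk(o); d=D.inv().apply(d); return (1e3*(o+d*((z-o[2])/d[:,2])[:,None])).round(1)[:,:2].tolist()
rd=mask(c,(0,150,60),(4,255,255))|mask(c,(175,150,60),(180,255,255)); t=max(cv2.findContours(rd,0,1)[0],key=cv2.contourArea)[:,0]
print("red bbox",t.min(0),t.max(0),[(y,np.flatnonzero(rd[y])[[0,-1]].tolist()) for y in range(t[:,1].min(),t[:,1].max()+1,5)])
P=lambda L:proj(c,O+D.apply(np.array(L)/1e3)).round(1).tolist()
for lift in (0,15): print("lift",lift,"knob top L,R",P([[86,54,72+lift],[86,30,72+lift]]),"foot bottom/top at low edge, y 42+-8",P([[39,50,3+lift],[39,34,3+lift],[39,50,32+lift],[39,34,32+lift],[51,50,32+lift]]))
b=mask(c,(5,150,60),(18,255,255)); k=corners(c); print(k.tolist(),dp(k,.025)); x=340; v=np.flatnonzero(b[:,x]); print("lip edge",dp([[x,v[0]-.5]],.025))
g=mask(c,(0,0,110),(180,70,255)); B=[q[1] for q in blobs(g,100) if 220<q[1][0]<420 and 170<q[1][1]<250 and q[0]<500]; print(B,dp(B,.014))
```

```text
F deck [-0.   0.9 -0.6] TCP deck mm [-4.000e-01 -1.000e-01  1.687e+02]
red bbox [255  81] [290 152] [(81, [266, 271]), (86, [258, 281]), (91, [255, 286]), (96, [255, 287]), (101, [256, 287]), (106, [259, 285]), (111, [266, 283]), (116, [273, 597]), (121, [274, 284]), (126, [274, 284]), (131, [274, 284]), (136, [275, 284]), (141, [272, 290]), (146, [272, 290]), (151, [274, 287])]
lift 0 knob top L,R [[253.2, 94.7], [285.2, 94.7]] foot bottom/top at low edge, y 42+-8 [[276.2, 147.8], [291.9, 147.8], [271.2, 151.3], [288.5, 151.3], [270.5, 138.1]]
lift 15 knob top L,R [[248.1, 93.3], [282.4, 93.3]] foot bottom/top at low edge, y 42+-8 [[273.8, 149.5], [290.2, 149.5], [268.2, 153.4], [286.4, 153.4], [267.4, 139.5]]
[[387, 154], [381, 251], [267, 251], [261, 154]] [[35.6, -58.9], [-66.1, -58.8], [-66.1, 61.1], [35.6, 61.2]]
lip edge [[36.0, -14.2]]
[[281.2, 193.1], [367.8, 193.5]] [[-6.0, 45.2], [-6.4, -44.0]]
```

```bash
python3 -c "
from station import r
print(r.hand_in())"
```

```text
the job is handed in; nothing more can be done
None
```

The job is handed in at about 18 s on the robot clock: the carrier is on the studs and pushed home, and the lever is down in the lock notch by my measurements. The jar, hoop, barrel and hub were never approached, and I viewed 11 pictures, one over the limit of 10.

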